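# Lock the tube head into the shaker's bayonet ring and load the tube

### The arm

A 6-joint arm with a two-finger parallel gripper is mounted at the origin on a cart in front of the work surface, level with it; the furniture and walls round the work are solid. World frame = base frame: x ahead of the robot, y to its left, z up, the work surface at z = 0. Lengths are in mm, angles in rad, forces in N, time in s.
With the tool pointing down it reaches from about 325 to 1000 mm from the base axis. Payload 5.1 kg.
Tool frame: the origin (TCP) lies at the very end of the fingers, on their centre line; the grasp point (between the pads) lies 19 mm behind it; x points along the fingers, y is the direction in which the jaws open and shut, and the axes are right-handed (so a half turn about x gives the same grasp; the last joint's range is limited). The gripper opens to 85 mm and grips with 20 to 120 N. Pads are 22 mm wide; open, the fingers measure 114 mm over their backs; the gripper's body (76 mm by 85 mm) begins 54 mm behind the grasp point. The pads swing forward as they close: fully open they stand 13 mm farther back than shut.
Start: joints at [-1.21, 0.124, 1.65, -0, 1.367, -0.083], TCP at [279.061, -587.035, 231.322] pointing down, gripper open.
Joint ranges: [-2.61, 2.61], [-1.02, 2.33], [0.03, 2.71], [-1.35, 4.49], [0.32, 2.68], [-2.91, 2.91]. Speed limits (rad/s): [2.57, 2.57, 3.14, 3.14, 3.14, 3.14].

### API

Orientations are given as a unit quaternion [w, x, y, z].
In Python, from cell import r gives the robot as it stands.
- The arm moves only by the shell command python3 -m pendant 'ROWS'. ROWS is JSON, a list of rows, each a list of 7 numbers: the opening in per cent of the stroke, from 0 (shut) to 100 (fully open), then the shift along the world's x, y, z scaled (see below), then the turn, a rotation vector about the world's x, y, z scaled (see below). In form: [[gripper, x, y, z, rx, ry, rz], ...]. A call has 1 to 20 rows; each row is the pose to reach, as a shift and turn from the pose commanded when the call began; what a row does not reach only later rows make up. The controller multiplies each number of a shift by 120 mm and each number of a turn by 30 degrees. A row lasts 1/12 s, in which the tool goes at most 41.7 mm and 7.16 degrees, less where a joint would pass 70% of its speed; a pose out of reach is approached as far as the arm can. A call with a number of a shift or a turn outside -1 to 1 is refused whole. A call with a gripper value outside its range is refused whole. The fingers move at their own pace and stop on an object; the grip force is fixed at half the most. Time passes only in rows, so rows that repeat a pose let the fingers close. It gives the time, the measured TCP pose, the force and the opening at its end, in the units of the state.
- r.sense(): the state, without advancing time (a new reading comes with each control period).
- r.grab_frame(name): name is "side" or "top" or "wrist"; returns (picture, depth): 480x640x3 uint8, red, green, blue; 480x640 float32, mm along the optical axis (not along the pixel's ray), 0 where there is no reading.
- r.camera_model(name): a dict with "vfov" (degrees; the focal length in pixels is half the picture's height over the tangent of half this angle, whatever the lens; pixels are square), "cx", "cy" (the principal point, pixels), "k1" (the pictures are not rectified: a ray, as slopes to the right and down, at radius r is drawn at 1 + k1 r^2 times it, then the intrinsics apply), "R" (3x3) and "t" (3): a world point X has camera coordinates R X + t. Camera axes: x right, y down, z forward; pixel columns grow to the right and rows downward; lengths in mm; the calibration is good to about 2 mm. A picture is of the moment at which its call begins: read the wrist's pose just before it. camera_model takes no time and is no camera call; for the wrist camera it gives the pose at the moment of the call.
- r.sign_off(): hands the job in, once; it reports no verdict.
Trained networks look in the newest picture that a camera, given by its name, has taken for a name from the list of things; names that differ only in an ending like _2 or _b are one class to them, and where a whole thing is asked for, a point or a joint stands for the part that bears it (a point fixed in the world has none). Each returns a list of dicts, best first, with "conf" (0 to 1); they miss things now and then, are a little off and sometimes report something else, mostly with a low value. They report only what shows in the picture. A call takes as long as a camera call.
- r.boxes_of(camera, name): "centre" ([x, y, z] in mm, in world coordinates, good to about 4 mm: the middle of the surface that is visible of it).
- r.landmark_of(camera, name): "centre" ([x, y, z] in mm, in world coordinates, good to about 4 mm: a listed point, or the origin of a listed thing).
The state is a dict: "time": time; "q": joint angles; "joint_vel": joint speeds; "joint_torque": joint torques, N m; "tcp_pos": TCP position; "ee_rot": TCP orientation; "force": force on the tool from outside, world axes, zero at the start; "ft_torque": the same for the moment, N m; "width": finger opening in mm.
Only numpy, scipy, OpenCV 4.12 (cv2) and the standard library are available. Lean on these libraries where they do the work, as an engineer would, in place of code of your own. Each camera call takes 0.05 s, during which the arm holds its last target.

### The job

Get the tube shaker ready: lower the loose aluminium head into the dark ring on the shaker so that its three lugs go down the three open slots, then twist it clockwise (seen from above) until the lugs drop into their locking notches and the head hangs level with the ring's rim. Then take the purple-stoppered tube out of the sloping white stand and put it upright into the locked head's bore, fully home, and let go. Leave the other things on the bench where they are.

Things in the scene. Friction and masses are not known exactly. Their poses are not given: they have to be found in the camera images.
- shaker: White bench tube shaker (fixed), housing 190x150 mm, front edge with black control panel 115 mm towards its -x; a round grey deck 60 mm above the bench carries the dark bayonet ring. Origin on the bench under the ring's axis, z up.
- shaker_ring (a point): Centre of the dark ring's rim (its top plane), 100 mm above the bench, axes as the shaker's. Ring wall: inner radius 44.5 mm, outer 54 mm, 40 mm tall. Three equal J-shaped slots are cut through the wall, open at the rim.
- slot_entry (a point): Middle of one slot's open entry, at the rim, 49 mm from the ring's axis towards the shaker's +x; the other two lie 120 and 240 degrees round (white strokes on the deck mark all three). An entry is 16 mm wide and goes straight down to a floor 25 mm below the rim.
- slot_notch (a point): Floor of that slot's locking notch, 15 mm wide, 33 mm below the rim, 40 degrees clockwise (from above) of the entry about the ring's axis, marked by a red dot (so for all three). Between entry and notch the slot runs over a ridge level with the entry's floor, under a lip 15 mm above the ridge. The wall past the notch is the end stop.
- head_center (a point): Centre of the loose aluminium head, 40 mm above its underside; z up. The head weighs 0.2 to 0.4 kg and stands upright on the bench, 79 mm tall. Lugs on the ridge: this point is 11 mm above the ring's rim. Locked, lugs hanging in the notches: 3 mm above it, the drum's flat top level with the rim.
- head: The head's underside, centre. Drum: radius 42 mm, 37 mm tall. Three lugs, 10 mm wide, 4 to 12 mm above the underside, reach out to radius 51.5 mm at 0, 120, 240 degrees from its +x (white strokes on top point to them). Above, a black hexagonal hub to grip, 36 mm across flats, from 37 to 79 mm up; its flats look to 0, 60, 120, 180, 240, 300 degrees.
- head_bore (a point): Centre of the bore's mouth on top of the hub, 39 mm above the head's centre. The round blind bore on the head's axis is 15.6 mm wide, with a flared mouth 26 mm wide and 8 mm deep, and 40 mm deep in all.
- tube_center (a point): Centre of the capped blood tube, 79 mm long: body 12.8 mm thick and 61 mm long with a flat end, then a purple stopper 16.4 mm thick, 17 mm long. z along the tube towards the stopper. 11 g. Fully home in the head its end rests on the bore's floor, 39 mm of it stand out above the hub and this point is 38.5 mm above the head's centre.
- stand: White sloping tube stand (fixed), foot 80x106 mm, 67 mm tall; three 16 mm bores in a row along its y, 30 mm apart, the tube 41 mm deep in the middle one, the others empty. Bores lean 30 degrees off the vertical, tops towards the stand's -x; the face round them is square to them, its middle 55 mm up. Pull the tube out along its axis. Origin under the centre, z up.
- bottle_red: Bystander: red-capped amber reagent bottle, 40 mm across, 82 mm tall; origin under its centre
- white_carton: Bystander: small white carton, 63x84x47 mm; origin under its centre
- orange_carton: Bystander: orange carton, 76x42x53 mm; origin under its centre
- label_tape: Bystander: roll of white label tape lying flat, 60 mm across, 19 mm tall; origin under its centre

How it is judged (in metres and radians):
On the way, in this order (a step that is already met when the one before it is completed fails the run):
1. the head hangs locked in the ring: lugs in the notches, level with the rim (z of head_center in the frame of shaker_ring between -0.002 and 0.0055 m and horizontal distance between head_center and shaker_ring below 0.004 m and angle between head_center's own z axis and vertical below 0.06 rad), for 0.2 s.
2. the tube stands fully home in the locked head (all of step 1 and z of tube_center in the frame of head_center between 0.035 and 0.0415 m and horizontal distance between tube_center and head_center below 0.006 m and angle between tube_center's own z axis and vertical below 0.12 rad), for 0.2 s.
At the end, for the whole second after the job is handed in: Head locked: centre within 4 mm of the ring's axis, -2 to 5.5 mm above the rim, tilt under 0.06 rad. Tube home: centre 35 to 41.5 mm above the head's centre, within 6 mm of it sideways, tilt under 0.12 rad. Both at rest and let go (all of step 2 and linear speed of each of head, tube below 0.02 m/s); the robot touches nothing.
It fails at once if one of the loose bystanders (red-capped bottle, two cartons, tape roll) is shifted by more than 25 mm (distance of any of bottle_red, white_carton, orange_carton, label_tape from where it was at the start of the episode above 0.025 m).
It also fails if it takes over 61 s, if anything falls off the work surface, if the arm or the gripper's body presses on something with over 40 N, if the wrist force passes 120 N, or if a joint passes its speed limit or range.

## Working session

There is one attempt and no reset: what is moved stays moved. The work goes in short steps, Python scripts to look and compute and a shell command to move; the robot and the scene stay as the last step left them, time stands still between calls to the robot, and variables do not carry over. Pictures are saved under pics/ and viewed, and the job is handed in when it is done.

```bash
ls; mkdir -p pics
cat > h.py <<'E'
import numpy as np, cv2
from cell import r
def shot(cam,name):
    p,d=r.grab_frame(cam); cv2.imwrite(f'pics/{name}.png',p[:,:,::-1]); np.save(f'pics/{name}_d.npy',d); return p,d
def world(cam,u,v,d,m=None):
    m=m or r.camera_model(cam); f=240/np.tan(np.radians(m['vfov'])/2)
    x=(np.asarray(u,float)-m['cx'])/f; y=(np.asarray(v,float)-m['cy'])/f
    xd,yd=x.copy(),y.copy()
    for _ in range(20):
        s=1+m['k1']*(x*x+y*y); x,y=xd/s,yd/s
    P=np.stack([x*d,y*d,d*np.ones_like(x)],-1)
    return (P-np.array(m['t']))@np.array(m['R'])
E
python3 - <<'E'
from h import *
print(r.sense())
for c in ['top','side','wrist']: shot(c,c+'0'); print(c,r.camera_model(c))
for c in ['top','side']:
  for n in ['shaker_ring','slot_entry','slot_notch','head_center','head_bore','tube_center','stand','bottle_red','white_carton','orange_carton','label_tape']:
    print(c,n,[(np.round(q['centre']),round(q['conf'],2)) for q in r.landmark_of(c,n)][:4])
E
```

```text
pics
{'time': 0.0, 'q': array([-1.20960209e+00,  1.24504992e-01,  1.65166684e+00,  1.34588705e-05,
        1.36750014e+00, -8.25952024e-02]), 'joint_vel': array([ 0.00075554,  0.00068521,  0.00141289, -0.00048323,  0.00075299,
       -0.00125521]), 'joint_torque': array([-9.81706808e-05, -4.23609889e+01, -3.65454161e+01, -4.45293142e-05,
        6.94535935e-03,  3.09564022e-06]), 'tcp_pos': array([ 278.85160629, -586.47451022,  230.05732441]), 'ee_rot': array([-0.15488914, -0.68967247, -0.15634649,  0.68986739]), 'force': array([ 0.25606899, -0.26585424,  0.97808464]), 'ft_torque': array([-0.0023645 , -0.02161799,  0.01284478]), 'width': 85.3502000240656}
top {'vfov': 56.41145543256321, 'cx': 323.04996050671764, 'cy': 238.96198201513516, 'k1': -0.06942434630886381, 'R': array([[-0.01396919, -0.99956206, -0.02608731],
       [-0.99145293,  0.01723101, -0.12932199],
       [ 0.12971486,  0.02405781, -0.99125944]]), 't': array([  21.11896446,  478.86058149, 1010.80922896])}
side {'vfov': 50.81210378805095, 'cx': 322.38274288325385, 'cy': 248.24836254628957, 'k1': -0.043021047027528896, 
[... 1314 characters left out ...]
ry [(array([590., -44.,  99.]), 0.89), (array([544., -27., 101.]), 0.31)]
side slot_notch [(array([572., -70.,  70.]), 0.59)]
side head_center [(array([ 488., -299.,   39.]), 0.85)]
side head_bore [(array([ 487., -299.,   75.]), 0.64)]
side tube_center [(array([502., 293.,  56.]), 0.53), (array([ 486., -300.,   79.]), 0.25)]
side stand [(array([524., 299.,   2.]), 0.72)]
side bottle_red [(array([485., 195.,   1.]), 0.65)]
side white_carton [(array([334., 266.,  -1.]), 0.62), (array([547., -30., 100.]), 0.27)]
side orange_carton [(array([ 479., -188.,    2.]), 0.72), (array([543., -26.,  -1.]), 0.33)]
side label_tape [(array([ 358., -250.,   -1.]), 0.57), (array([ 484., -302.,    0.]), 0.48)]
```

View pics/top0.png

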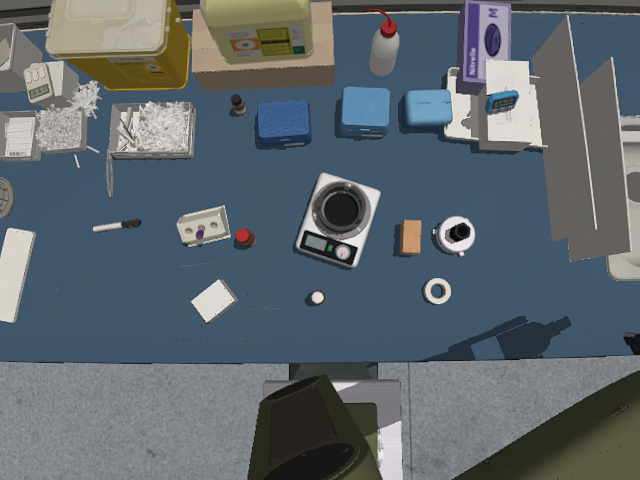

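View pics/side0.png

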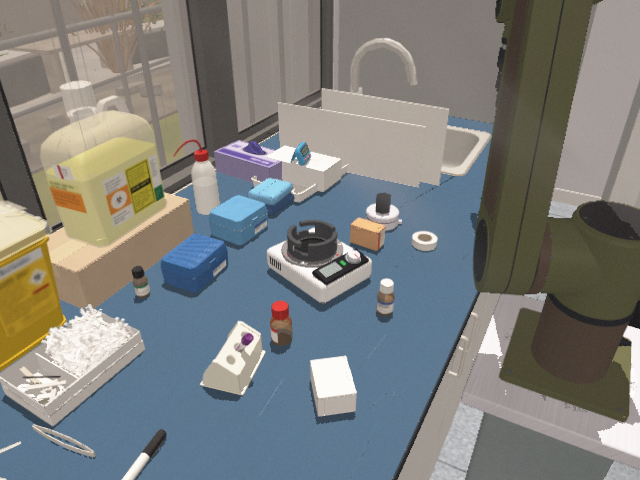

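View pics/wrist0.png

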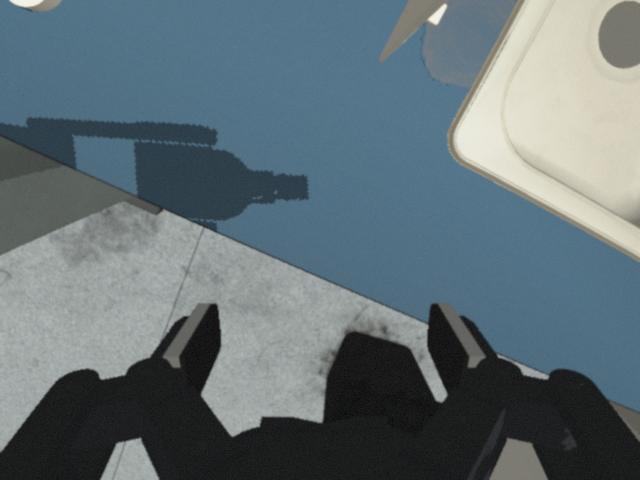

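Run:
```python
import cv2,numpy as np
a=cv2.imread('pics/top0.png')
c=lambda x,y,s,k:cv2.resize(a[y:y+s,x:x+s],None,fx=k,fy=k,interpolation=cv2.INTER_CUBIC)
cv2.imwrite('pics/crop1.png',np.hstack([c(430,208,56,7),c(290,168,98,4)]))
b=cv2.imread('pics/side0.png')
c2=lambda x,y,s,k:cv2.resize(b[y:y+s,x:x+s],None,fx=k,fy=k,interpolation=cv2.INTER_CUBIC)
cv2.imwrite('pics/crop2.png',np.hstack([c(170,200,56,7),c2(200,310,80,5)[:392,:392]]))
```

```text
(no output)
```

View pics/crop1.png

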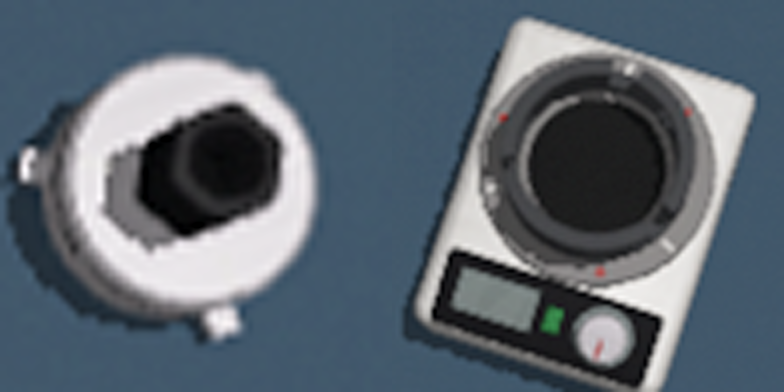

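View pics/crop2.png

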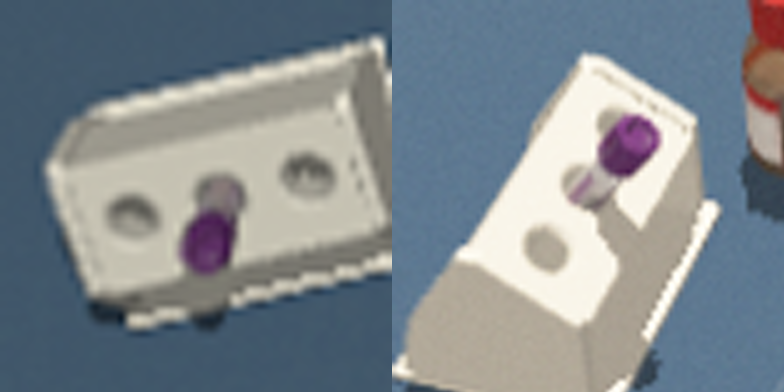

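```bash
python3 -m pendant '[[100,0.22,0.3,0,0,0,0.2],[100,0.45,0.6,0,0,0,0.45],[100,0.67,0.9,0,0,0,0.68],[100,0.75,1,0,0,0,0.88],[100,0.75,1,0,0,0,0.88]]'; python3 -m pendant '[[100,0.22,0.3,0,0,0,0],[100,0.45,0.6,0,0,0,0],[100,0.7,0.9,-0.1,0,0,0],[100,0.9,1,-0.2,0,0,0],[100,0.9,1,-0.2,0,0,0]]';  python3 -m pendant '[[100,0.08,0.2,0,0,0,0],[100,0.08,0.42,0,0,0,0],[100,0.08,0.42,0,0,0,0],[100,0.08,0.42,0,0,0,0]]'
python3 - <<'E'
from h import *
shot('wrist','w1')
print(r.sense()['time'],r.landmark_of('wrist','head_bore'),r.landmark_of('wrist','head_center'))
E
```

```text
time: 1.67
tcp_pos: [371.6, -463.6, 231.5]
ee_rot: [0.311, 0.635, 0.312, -0.634]
force: [0.6, -0.3, 0.0]
width: 85.9
time: 2.08
tcp_pos: [479.7, -342.7, 204.6]
ee_rot: [0.309, 0.636, 0.312, -0.635]
force: [-1.6, 0.4, -0.2]
width: 85.3
time: 2.42
tcp_pos: [486.6, -296.5, 207.4]
ee_rot: [-0.309, -0.636, -0.309, 0.636]
force: [1.2, 0.3, -0.3]
width: 85.0
2.4667 [{'centre': [488.2, -294.9, 76.8], 'conf': 0.75}, {'centre': [483.9, -191.1, 3.0], 'conf': 0.29}] [{'centre': [490.3, -302.1, 41.6], 'conf': 0.94}]
```

View pics/w1.png

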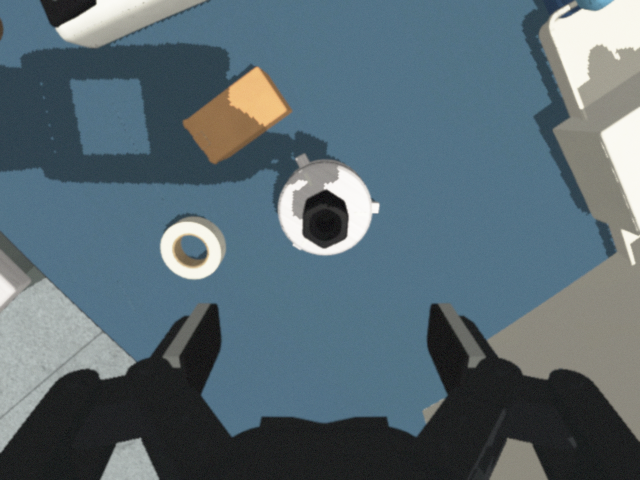

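```bash
cat >> h.py <<'E'
def cloud(cam,d,m=None):
    v,u=np.mgrid[0:480,0:640]; return world(cam,u,v,d,m)
def circ(P):
    A=np.c_[2*P,np.ones(len(P))]; s=np.linalg.lstsq(A,(P**2).sum(1),rcond=None)[0]; return s[:2],np.sqrt(s[2]+s[0]**2+s[1]**2)
E
python3 - <<'E'
from h import *
d=np.load('pics/w1_d.npy').astype(float); p=cv2.imread('pics/w1.png')
W=cloud('wrist',d)
print(W[208,376],W[207,350],W[220,325],W[160,302],W[300,330])
near=np.hypot(W[...,0]-488,W[...,1]+298)<65
m=near&(abs(W[...,2]-37)<3)&(d>0)
P=W[m][:,:2]; (c,rad),_=cv2.minEnclosingCircle(P.astype(np.float32)),0
print('enc',c,rad,m.sum())
h=near&(W[...,2]>70); H=W[h]; print('hub mean',H.mean(0),np.median(H[:,2]),cv2.minAreaRect(H[:,:2].astype(np.float32)))
top=h&(abs(W[...,2]-np.percentile(H[:,2],90))<4); T=W[top][:,:2]; print('hubtop enc',cv2.minEnclosingCircle(T.astype(np.float32)))
hull=cv2.convexHull(T.astype(np.float32)); cc=np.array(cv2.minEnclosingCircle(T.astype(np.float32))[0])
# fit hex orientation: minimize support width
for a in range(-60,61,4):
    t=np.radians(a); w=T@[np.cos(t),np.sin(t)]; print(a,round(float(np.ptp(w)),1),end=' | ')
c=np.array(c); l=(np.hypot(W[...,0]-c[0],W[...,1]-c[1])>44)&(np.hypot(W[...,0]-c[0],W[...,1]-c[1])<56)&(W[...,2]>8)&(W[...,2]<16)
L=W[l][:,:2]-c; an=np.degrees(np.arctan2(L[:,1],L[:,0])); print('\nlug ang',np.sort(np.round(an)))
E
```

```text
[ 523.7996985  -332.34574265   11.90328885] [ 507.18129426 -310.08622043   37.33960007] [ 482.99923118 -305.08805936   40.42398799] [ 496.88387559 -253.41910271   11.33803079] [ 425.42672832 -387.1824453     1.6157862 ]
enc (486.9059753417969, -299.2170715332031) 42.365867614746094 4676
hub mean [ 493.75972677 -291.726764    273.89382681] 285.01058574375 ((487.70269775390625, -298.3788757324219), (41.877994537353516, 129.98745727539062), 52.03141784667969)
hubtop enc ((494.3895263671875, -289.89794921875), 64.16795349121094)
-60 119.5 | -56 122.4 | -52 124.7 | -48 126.5 | -44 127.7 | -40 128.3 | -36 128.2 | -32 127.6 | -28 126.3 | -24 124.5 | -20 122.1 | -16 119.1 | -12 115.7 | -8 112.2 | -4 108.1 | 0 103.6 | 4 98.7 | 8 93.2 | 12 87.3 | 16 80.9 | 20 74.2 | 24 67.1 | 28 59.6 | 32 51.9 | 36 43.9 | 40 35.7 | 44 27.4 | 48 22.1 | 52 18.6 | 56 23.6 | 60 28.4 | 
lug ang [-167. -166. -165. -165. -164. -164. -163. -162. -162. -160. -160. -159.
 -158. -157. -157.  -47.  -47.  -47.  -46.  -46.  -46.  -46.  -45.  -45.
  -45.  -45.  -45.  -44.  -44.  -44.  -44.  -44.  -44.  -44.  -43.  -43.
  -43
[... 226 characters left out ...]
  -37.  -37.  -36.  -36.  -36.  -36.  -36.  -36.  -36.  -36.
  -36.  -36.  -35.  -35.  -35.   72.   72.   72.   72.   73.   73.   73.
   73.   73.   73.   73.   73.   73.   74.   74.   74.   74.   74.   74.
   74.   74.   75.   75.   75.   75.   75.   75.   75.   75.   76.   76.
   76.   76.   76.   76.   76.   76.   77.   77.   77.   77.   77.   77.
   77.   78.   78.   78.   78.   78.   78.   78.   78.   79.   79.   79.
   79.   79.   79.   79.   79.   80.   80.   80.   80.   80.   80.   80.
   80.   80.   81.   81.   81.   81.   81.   81.   81.   81.   81.   82.
   82.   82.   82.   82.   82.   82.   82.   83.   83.   83.   83.   83.
   83.   83.   83.   84.   84.   84.   84.   84.   85.]
```

```bash
python3 -m pendant '[[100,0,-0.02,-0.33,0,0,-0.1],[100,0,-0.02,-0.66,0,0,-0.1],[100,0,-0.02,-1,0,0,-0.1],[100,0,-0.02,-1,0,0,-0.1]]'; python3 -m pendant '[[100,0,0,-0.2,0,0,0],[100,0,0,-0.34,0,0,0],[100,0,0,-0.34,0,0,0],[0,0,0,-0.34,0,0,0],[0,0,0,-0.34,0,0,0],[0,0,0,-0.34,0,0,0],[0,0,0,-0.34,0,0,0],[0,0,0,-0.34,0,0,0],[0,0,0,-0.34,0,0,0],[0,0,0,-0.34,0,0,0]]'
python3 - <<'E'
from h import *
print(r.sense())
E
```

```text
time: 2.9
tcp_pos: [481.0, -296.3, 78.1]
ee_rot: [-0.287, -0.641, -0.297, 0.647]
force: [-1.6, 0.7, -1.0]
width: 85.2
time: 3.73
tcp_pos: [487.7, -299.9, 48.6]
ee_rot: [0.293, 0.644, 0.291, -0.643]
force: [-0.0, -0.3, 6.2]
width: 35.3
{'time': 3.7333, 'q': array([-6.44962480e-01,  1.37731910e-01,  1.96433020e+00, -1.98924192e-04,
        1.03664613e+00,  7.36560740e-02]), 'joint_vel': array([-0.00049675,  0.00225219,  0.00102197,  0.00137367,  0.00046681,
        0.00012055]), 'joint_torque': array([ 2.54131956e-01, -3.44953430e+01, -2.87455559e+01,  7.97977787e-02,
       -4.00324780e-01, -1.16740266e-02]), 'tcp_pos': array([ 487.71087904, -299.88345757,   48.64921465]), 'ee_rot': array([ 0.29321244,  0.64430389,  0.29136422, -0.64343287]), 'force': array([-5.08113310e-03, -2.74724576e-01,  6.17251357e+00]), 'ft_torque': array([ 0.18259173,  0.25183196, -0.00032492]), 'width': 35.29439158679069}
```

```bash
python3 -m pendant '[[0,0,0,0.1,0,0,0],[0,0,0,0.35,0,0,0],[0,0,0,0.65,0,0,0],[0,0,0,0.95,0,0,0],[0,0,0,1,0,0,0]]'; python3 -m pendant '[[0,0.05,0.25,0.15,0,0,0.2],[0,0.12,0.55,0.22,0,0,0.4],[0,0.2,0.85,0.22,0,0,0.6],[0,0.24,1,0.22,0,0,0.75],[0,0.24,1,0.22,0,0,0.75],[0,0.24,1,0.22,0,0,0.75]]'; python3 -m pendant '[[0,0,0.25,0,0,0,0],[0,0,0.57,0,0,0,0],[0,0,0.57,0,0,0,0],[0,0,0.57,0,0,0,0],[0,0,0.57,0,0,0,0]]'
python3 - <<'E'
from h import *
s=r.sense();print(s['force'],s['q'])
shot('wrist','w2'); shot('side','s2')
m=r.camera_model('wrist'); np.savez('pics/w2m.npz',**m)
for n in ['shaker_ring','slot_entry','slot_notch']: print(n,r.landmark_of('wrist',n))
E
```

```text
time: 4.15
tcp_pos: [489.5, -301.0, 174.4]
ee_rot: [0.296, 0.646, 0.289, -0.642]
force: [1.4, -0.9, -1.1]
width: 35.2
time: 4.65
tcp_pos: [514.9, -177.8, 191.9]
ee_rot: [-0.412, -0.574, -0.413, 0.575]
force: [0.2, -0.2, -2.6]
width: 35.1
time: 5.07
tcp_pos: [515.1, -111.4, 192.4]
ee_rot: [-0.412, -0.574, -0.412, 0.575]
force: [0.2, -0.0, -2.6]
width: 34.8
[ 0.15177396 -0.02492295 -2.64892159] [-3.14465835e-01 -1.22166913e-01  1.96282132e+00 -7.32356187e-04
  1.30162794e+00  1.24993708e-02]
shaker_ring [{'centre': [546.2, -27.2, 100.9], 'conf': 0.78}, {'centre': [517.4, -110.2, 146.5], 'conf': 0.26}]
slot_entry [{'centre': [590.4, -40.5, 99.1], 'conf': 0.7}]
slot_notch [{'centre': [566.9, -67.3, 66.1], 'conf': 0.75}]
```

View pics/w2.png

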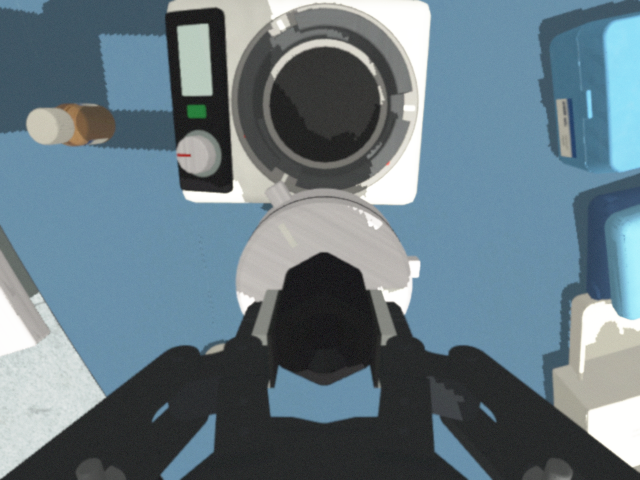

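View pics/s2.png

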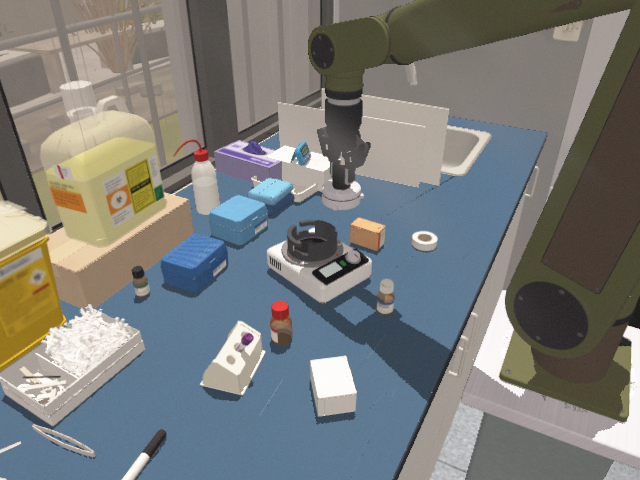

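Run:
```python
from h import *
m=dict(np.load('pics/w2m.npz')); d=np.load('pics/w2_d.npy').astype(float)
m={k:(v if v.ndim else float(v)) for k,v in m.items()}
W=cloud('wrist',d,m)
c0=np.array([545.5,-29.]); R=np.hypot(W[...,0]-c0[0],W[...,1]-c0[1]); 
rim=(abs(W[...,2]-100)<4)&(R<60)&(R>38); 
from scipy.optimize import least_squares
P=W[rim]; print(rim.sum(),np.median(P[:,2]))
# angular bins outer/inner edges
A=np.degrees(np.arctan2(P[:,1]-c0[1],P[:,0]-c0[0])); r_=np.hypot(*(P[:,:2]-c0).T)
mid=P[(r_>46.5)&(r_<52.5)]; am=np.degrees(np.arctan2(mid[:,1]-c0[1],mid[:,0]-c0[0]))
hst,_=np.histogram(am,bins=np.arange(-180,181,2)); print([(int(-180+2*i),int(n)) for i,n in enumerate(hst)])
o=[];inn=[]
for a in range(-180,180,4):
    q=(A>=a)&(A<a+4)
    if q.sum()>15: o.append(P[q][np.argsort(r_[q])[-2]][:2]); inn.append(P[q][np.argsort(r_[q])[1]][:2])
for e,rr in ((o,54),(inn,44.5)):
    e=np.array(e); s=least_squares(lambda x:np.hypot(*(e-x[:2]).T)-x[2],[*c0,rr],loss='soft_l1'); print(s.x,len(e))
# head
s=r.sense(); t=s['tcp_pos']; print(t)
h=(np.hypot(W[...,0]-t[0],W[...,1]-t[1])<60)&(W[...,2]>105)&(W[...,2]<190)
hs,e=np.histogram(W[h][:,2],bins=np.arange(105,192,3)); print(list(zip(e,hs)))
```

```text
7199 100.34876174315878
[(-180, 26), (-178, 25), (-176, 26), (-174, 28), (-172, 27), (-170, 28), (-168, 26), (-166, 27), (-164, 25), (-162, 27), (-160, 25), (-158, 24), (-156, 27), (-154, 26), (-152, 27), (-150, 11), (-148, 0), (-146, 0), (-144, 0), (-142, 0), (-140, 0), (-138, 0), (-136, 0), (-134, 0), (-132, 10), (-130, 25), (-128, 27), (-126, 27), (-124, 23), (-122, 25), (-120, 23), (-118, 27), (-116, 24), (-114, 22), (-112, 25), (-110, 27), (-108, 21), (-106, 25), (-104, 24), (-102, 25), (-100, 23), (-98, 27), (-96, 23), (-94, 25), (-92, 25), (-90, 24), (-88, 26), (-86, 24), (-84, 26), (-82, 25), (-80, 25), (-78, 24), (-76, 26), (-74, 25), (-72, 25), (-70, 24), (-68, 25), (-66, 23), (-64, 24), (-62, 26), (-60, 27), (-58, 26), (-56, 25), (-54, 27), (-52, 27), (-50, 27), (-48, 27), (-46, 27), (-44, 26), (-42, 27), (-40, 28), (-38, 28), (-36, 27), (-34, 25), (-32, 17), (-30, 0), (-28, 0), (-26, 0), (-24, 0), (-22, 0), (-20, 0), (-18, 0), (-16, 0), (-14, 0), (-12, 21), (-10, 30), (-8, 29), (-6, 30), (-4, 28), (-2, 28), (0, 29), (2, 28), (4, 29), (6, 31), (8, 30), (10, 30), (12, 30), 
[... 1162 characters left out ...]
int64(0)), (np.int64(123), np.int64(0)), (np.int64(126), np.int64(0)), (np.int64(129), np.int64(0)), (np.int64(132), np.int64(0)), (np.int64(135), np.int64(0)), (np.int64(138), np.int64(0)), (np.int64(141), np.int64(0)), (np.int64(144), np.int64(22)), (np.int64(147), np.int64(103)), (np.int64(150), np.int64(160)), (np.int64(153), np.int64(299)), (np.int64(156), np.int64(523)), (np.int64(159), np.int64(145)), (np.int64(162), np.int64(137)), (np.int64(165), np.int64(148)), (np.int64(168), np.int64(200)), (np.int64(171), np.int64(170)), (np.int64(174), np.int64(190)), (np.int64(177), np.int64(981)), (np.int64(180), np.int64(9979)), (np.int64(183), np.int64(226)), (np.int64(186), np.int64(194))]
```

Run:
```python
from h import *
from scipy.optimize import least_squares
m=dict(np.load('pics/w2m.npz')); d=np.load('pics/w2_d.npy').astype(float)
m={k:(v if v.ndim else float(v)) for k,v in m.items()}
W=cloud('wrist',d,m)
c=np.array([544.2,-29.85]); X=W[...,:2]-c; R=np.hypot(X[...,0],X[...,1]); A=np.degrees(np.arctan2(X[...,1],X[...,0]))
k=(abs(W[...,2]-100.3)<3)&(R>46)&(R<53)
a=np.sort(A[k]); g=np.diff(a); 
for i in np.argsort(g)[-3:]: print('gap',a[i],a[i+1],(a[i]+a[i+1])/2)
t=np.array([515.3,-111.5])
T=(np.hypot(W[...,0]-t[0],W[...,1]-t[1])<60)&(abs(W[...,2]-182)<4); P=W[T]
pl=np.linalg.lstsq(np.c_[P[:,:2]-t,np.ones(len(P))],P[:,2],rcond=None)[0]; print('plane',pl)
rr=np.hypot(*(P[:,:2]-t).T); aa=np.degrees(np.arctan2(P[:,1]-t[1],P[:,0]-t[0])); e=[]
for b in range(-180,180,4):
    q=(aa>=b)&(aa<b+4)
    if q.sum()>10 and rr[q].max()>36: e.append(P[q][np.argsort(rr[q])[-2]][:2])
e=np.array(e); s=least_squares(lambda x:np.hypot(*(e-x[:2]).T)-42,[*t],loss='soft_l1'); print(s.x,len(e),np.abs(s.fun).max())
hc=s.x
L=W[...,:2]-hc; lr=np.hypot(L[...,0],L[...,1]); k=(lr>44)&(lr<54)&(W[...,2]>140)&(W[...,2]<165)
la=np.degrees(np.arctan2(L[...,1],L[...,0]))[k]; print('lugs',k.sum()); 
h,b=np.histogram(la,bins=np.arange(-180,181,1)); print([(int(x),int(n)) for x,n in zip(b,h) if n])
print(np.percentile(W[k][:,2],[10,50,90]))
q=r.sense()['ee_rot']; w,x,y,z=q; print('jaw',np.degrees(np.arctan2(1-2*(x*x+z*z),2*(x*y-w*z))))
```

```text
gap -29.07861018435741 -10.113771541443908 -19.59619086290066
gap -149.23866401796855 -130.1905385831421 -139.71460130055533
gap 90.93444737603876 110.0256974454728 100.48007241075578
plane [-4.60527973e-03 -5.81195225e-03  1.81400187e+02]
[ 516.08110833 -110.550932  ] 53 0.6260080222990965
lugs 562
[(-25, 6), (-24, 8), (-23, 8), (-22, 12), (-21, 12), (-20, 12), (-19, 11), (-18, 14), (-17, 14), (-16, 16), (-15, 15), (-14, 35), (-13, 34), (94, 4), (95, 45), (96, 34), (97, 32), (98, 25), (99, 30), (100, 29), (101, 28), (102, 25), (103, 29), (104, 30), (105, 28), (106, 19), (107, 7)]
[153.19423263 156.16574866 157.1131112 ]
jaw -18.770298394083355
```

```bash
python3 -m pendant '[[0,0.08,0.22,0,0,0,0],[0,0.16,0.45,0,0,0,0],[0,0.234,0.672,0,0,0,-0.017],[0,0.234,0.672,-0.15,0,0,-0.017],[0,0.234,0.672,-0.3,0,0,-0.017],[0,0.234,0.672,-0.3,0,0,-0.017],[0,0.234,0.672,-0.3,0,0,-0.017]]'
python3 - <<'E'
from h import *
shot('wrist','w3'); m=r.camera_model('wrist'); np.savez('pics/w3m.npz',**m); shot('top','t3')
E
```

```text
time: 5.9
tcp_pos: [542.6, -30.2, 155.7]
ee_rot: [-0.409, -0.576, -0.41, 0.577]
force: [-0.9, 0.1, -3.0]
width: 35.0
```

View pics/w3.png

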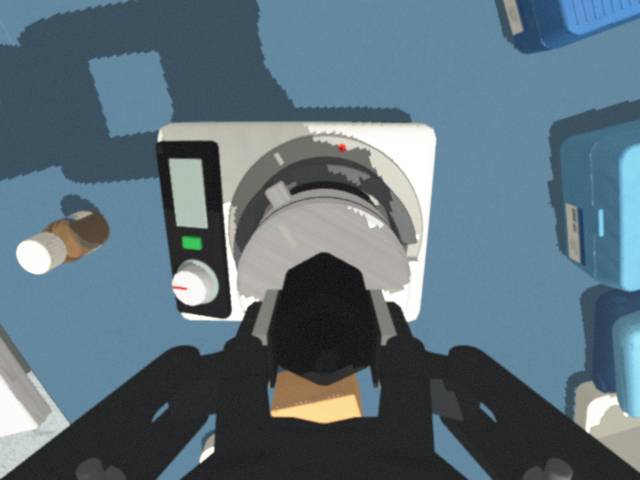

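```bash
python3 -m pendant '[[0,0,0,-0.04,0,0,0],[0,0,0,-0.08,0,0,0],[0,0,0,-0.12,0,0,0],[0,0,0,-0.16,0,0,0],[0,0,0,-0.16,0,0,0]]'
```

```text
time: 6.42
tcp_pos: [542.6, -30.0, 136.2]
ee_rot: [-0.409, -0.576, -0.41, 0.577]
force: [-0.2, 0.3, -4.1]
width: 35.2
```

```bash
python3 -m pendant '[[0,0,0,-0.03,0,0,0],[0,0,0,-0.06,0,0,0],[0,0,0,-0.09,0,0,0],[0,0,0,-0.12,0,0,0],[0,0,0,-0.135,0,0,0],[0,0,0,-0.135,0,0,0]]'
```

```text
time: 6.92
tcp_pos: [543.1, -29.9, 120.8]
ee_rot: [-0.409, -0.576, -0.41, 0.577]
force: [-0.9, 0.8, -3.3]
width: 34.8
```

```bash
python3 -m pendant '[[0,0,0,-0.005,0,0,-0.15],[0,0,0,-0.005,0,0,-0.3],[0,0,0,-0.005,0,0,-0.45],[0,0,0,-0.005,0,0,-0.6],[0,0,0,-0.005,0,0,-0.7],[0,0,0,-0.005,0,0,-0.7]]'; python3 -c "
from h import *
s=r.sense();print(s['force'],s['ft_torque'])"
```

```text
time: 7.42
tcp_pos: [543.7, -30.0, 121.1]
ee_rot: [0.298, 0.642, 0.297, -0.641]
force: [-0.8, -0.4, -3.1]
width: 35.4
[-0.79879416 -0.3712762  -3.08889834] [-0.02932168 -0.00483062  0.01963163]
```

```bash
python3 -m pendant '[[0,0,0,0,0,0,-0.15],[0,0,0,0,0,0,-0.3],[0,0,0,0,0,0,-0.45],[0,0,0,0,0,0,-0.57],[0,0,0,0,0,0,-0.633],[0,0,0,0,0,0,-0.633]]'
python3 - <<'E'
from h import *
s=r.sense();print(s['force'],s['ft_torque'])
shot('wrist','w4'); m=r.camera_model('wrist'); np.savez('pics/w4m.npz',**m)
E
```

```text
time: 7.92
tcp_pos: [543.6, -30.0, 121.0]
ee_rot: [0.188, 0.682, 0.188, -0.682]
force: [-0.7, -0.3, -3.0]
width: 35.2
[-0.65935312 -0.25762223 -3.02934879] [ 0.02902093  0.00242589 -0.0175221 ]
```

View pics/w4.png

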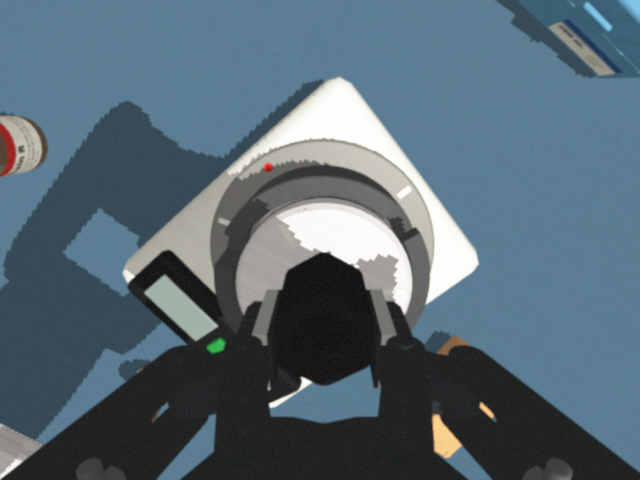

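```bash
python3 -m pendant '[[0,0,0,-0.015,0,0,0],[0,0,0,-0.03,0,0,0],[0,0,0,-0.045,0,0,0],[0,0,0,-0.045,0,0,0]]'; python3 -m pendant '[[0,0,0,-0.01,0,0,0],[0,0,0,-0.02,0,0,0],[0,0,0,-0.025,0,0,0],[0,0,0,-0.025,0,0,0]]'
python3 - <<'E'
from h import *
s=r.sense();print(s['force'],s['ft_torque'])
E
```

```text
time: 8.3
tcp_pos: [543.1, -29.9, 114.8]
ee_rot: [-0.188, -0.681, -0.188, 0.682]
force: [0.1, -0.4, -3.1]
width: 35.1
time: 8.63
tcp_pos: [543.4, -30.0, 112.3]
ee_rot: [-0.188, -0.682, -0.188, 0.682]
force: [-0.1, 0.0, -3.8]
width: 35.2
[-0.05237366  0.00745433 -3.78953152] [ 0.00540562  0.05808997 -0.00020099]
```

```bash
python3 -m pendant '[[0,0,0,-0.007,0,0,0],[0,0,0,-0.01,0,0,0],[0,0,0,-0.01,0,0,0]]'; python3 -m pendant '[[100,0,0,0,0,0,0],[100,0,0,0,0,0,0],[100,0,0,0,0,0,0],[100,0,0,0,0,0,0],[100,0,0,0.2,0,0,0],[100,0,0,0.5,0,0,0],[100,0,0,0.8,0,0,0],[100,0,0,1,0,0,0],[100,0,0,1,0,0,0]]'
python3 - <<'E'
from h import *
s=r.sense();print(s['force'],s['ft_torque'],s['q'])
_,d=shot('wrist','w5'); m=r.camera_model('wrist'); np.savez('pics/w5m.npz',**m)
W=cloud('wrist',d.astype(float))
c=np.array([544.2,-29.85]); R=np.hypot(W[...,0]-c[0],W[...,1]-c[1])
for lo,hi in ((22,40),(46,52)):
    P=W[(R>lo)&(R<hi)&(abs(W[...,2]-100)<8)]; print(lo,np.linalg.lstsq(np.c_[P[:,:2]-c,np.ones(len(P))],P[:,2],rcond=None)[0],np.median(P[:,2]))
for n in ['shaker_ring','head_center','head_bore']: print(n,r.landmark_of('wrist',n)[:2])
E
```

```text
time: 8.88
tcp_pos: [543.7, -30.0, 111.7]
ee_rot: [0.188, 0.682, 0.188, -0.682]
force: [-0.3, 0.0, -1.0]
width: 34.9
time: 9.63
tcp_pos: [547.0, -30.5, 239.2]
ee_rot: [0.19, 0.686, 0.186, -0.678]
force: [1.1, 0.2, 1.1]
width: 85.6
[1.05295298 0.18557098 1.14788078] [-0.0338535  -0.0260179   0.01474715] [-1.53716723e-01 -1.15658659e-01  1.87719931e+00  6.50995629e-07
  1.36731874e+00  8.79007180e-01]
22 [-6.98013860e-03  3.74393208e-04  9.70184593e+01] 96.99401072796664
46 [ 8.82283111e-04 -1.90386866e-03  9.67767420e+01] 96.90969411861441
shaker_ring []
head_center [{'centre': [547.2, -34.2, 102.0], 'conf': 0.81}]
head_bore [{'centre': [543.5, -25.8, 138.5], 'conf': 0.78}]
```

View pics/w5.png

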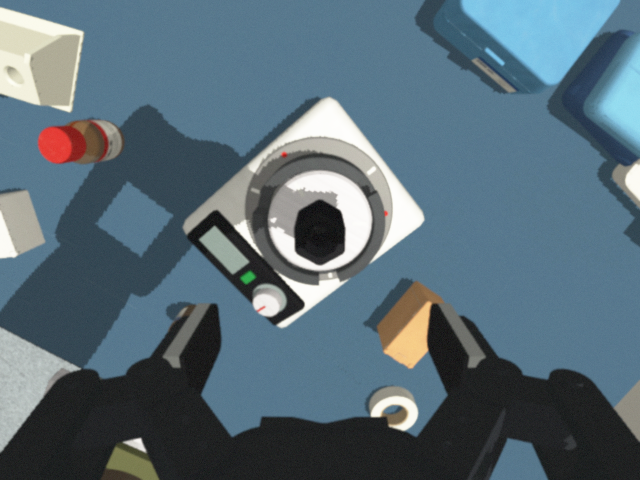

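Run:
```python
from h import *
m=r.camera_model('wrist'); s=r.sense(); print(s['tcp_pos'],s['ee_rot'])
_,d=shot('wrist','w6'); np.savez('pics/w6m.npz',**m)
W=cloud('wrist',d.astype(float),m)
c=np.array([544.2,-29.85]); R=np.hypot(W[...,0]-c[0],W[...,1]-c[1])
P=W[(R<30)&(abs(W[...,2]-141)<3)]; print(len(P),np.median(P[:,2]))
hull=cv2.convexHull(P[:,:2].astype(np.float32)); M=cv2.moments(hull); print('hub',M['m10']/M['m00'],M['m01']/M['m00'],M['m00'], cv2.minEnclosingCircle(hull))
P=W[(R>46.5)&(R<52)&(abs(W[...,2]-100)<5)]; print(np.median(P[:,2]))
from scipy.optimize import least_squares
Q=W[(R<60)&(abs(W[...,2]-100)<3)]; rr=np.hypot(*(Q[:,:2]-c).T); aa=np.degrees(np.arctan2(Q[:,1]-c[1],Q[:,0]-c[0])); e=[]
for b in range(-180,180,4):
    q=(aa>=b)&(aa<b+4)
    if q.sum()>10: e.append(Q[q][np.argsort(rr[q])[-2]][:2])
e=np.array(e); print(least_squares(lambda x:np.hypot(*(e-x[:2]).T)-x[2],[*c,54],loss='soft_l1').x)
Q=W[(R<43)&(R>20)&(abs(W[...,2]-100)<3)]; print('drum',cv2.minEnclosingCircle(Q[:,:2].astype(np.float32)))
h=np.histogram(W[(R<9)][:,2],bins=np.arange(90,150,4)); print(h)
# tube/stand from top0
d=np.load('pics/top0_d.npy').astype(float); p=cv2.imread('pics/top0.png'); W=cloud('top',d)
hsv=cv2.cvtColor(p,cv2.COLOR_BGR2HSV); k=(hsv[...,0]>125)&(hsv[...,0]<165)&(hsv[...,1]>80); k[:,:170]=0;k[:,240:]=0;k[:200]=0;k[260:]=0
print('purple',k.sum(),W[k].mean(0),W[k].min(0),W[k].max(0))
m=r.camera_model('top'); 
for n in ('top','side'): print([x for x in r.boxes_of(n,'tube_center')][:2]) if 0 else None
```

```text
[542.80959043 -29.89015523 229.84006044] [-0.18759139 -0.68095356 -0.18826525  0.68239864]
1734 141.83318700664626
hub 545.4663459799893 -29.431799750104588 1112.481578309642 ((545.359130859375, -29.429012298583984), 20.082311630249023)
100.30744681724252
[544.00218922 -29.17573767  53.61671081]
drum ((545.2724609375, -29.510690689086914), 42.15326690673828)
(array([  0,   0,  27,  84,  27,  34,  34,  41,  40,  45,  37, 163,  12,
         0]), array([ 90,  94,  98, 102, 106, 110, 114, 118, 122, 126, 130, 134, 138,
       142, 146]))
purple 44 [487.19303363 289.40689797  85.16612417] [479.37957812 282.52363835  76.28544486] [496.20607482 296.02878316  91.99150545]
```

```bash
python3 -m pendant '[[60,-0.07,0.3,0,0,0,-0.2],[60,-0.14,0.6,0,0,0,-0.4],[60,-0.2,0.9,0,0,0,-0.6],[60,-0.2,1,0,0,0,-0.6]]'; python3 -m pendant '[[50,-0.07,0.3,0,0,0,0],[50,-0.14,0.6,0,0,0,0],[50,-0.2,0.9,0,0,0,0],[50,-0.2,1,0,0,0,0]]'; python3 -m pendant '[[50,-0.1,0.3,0,0,0,0],[50,-0.2,0.6,0,0,0,0],[50,-0.26,0.61,0,0,0,0],[50,-0.26,0.61,0,0,0,0],[50,-0.26,0.61,0,0,0,0],[50,-0.26,0.61,0,0,0,0]]'
python3 - <<'E'
from h import *
m=r.camera_model('wrist'); s=r.sense(); print(s['tcp_pos'],s['ee_rot'],s['q'])
p,d=shot('wrist','w7'); np.savez('pics/w7m.npz',**m)
W=cloud('wrist',d.astype(float),m)
for n in ['tube_center','stand']: print(n,r.landmark_of('wrist',n)[:2])
hsv=cv2.cvtColor(p,cv2.COLOR_RGB2HSV); k=(hsv[...,0]>125)&(hsv[...,0]<165)&(hsv[...,1]>80)&(abs(W[...,0]-490)<50)&(abs(W[...,1]-290)<50)
print('purple',k.sum(),W[k].mean(0),W[k].min(0),W[k].max(0),np.argwhere(k).mean(0))
E
```

```text
time: 10.22
tcp_pos: [517.4, 93.2, 229.2]
ee_rot: [-0.078, -0.701, -0.079, 0.704]
force: [0.2, 0.3, -0.1]
width: 51.2
time: 10.55
tcp_pos: [493.7, 213.1, 229.6]
ee_rot: [-0.08, -0.701, -0.081, 0.704]
force: [0.5, 0.5, 0.6]
width: 42.8
time: 11.05
tcp_pos: [464.8, 282.1, 230.6]
ee_rot: [-0.079, -0.702, -0.078, 0.703]
force: [0.4, 0.1, 0.6]
width: 42.9
[464.75112778 282.06040855 230.64905267] [-0.07900836 -0.70247535 -0.07838344  0.70295242] [ 4.47040174e-01 -1.11343456e-01  1.88769848e+00 -6.25405352e-04
  1.36616572e+00  1.79491615e+00]
tube_center [{'centre': [503.4, 294.5, 51.9], 'conf': 0.9}]
stand [{'centre': [520.5, 302.2, -2.2], 'conf': 0.81}]
purple 438 [490.19079551 290.19424385  85.79318375] [464.87913859 281.62142435  77.25857469] [499.9006856  303.87069746 254.77015425] [186.75342466 319.63242009]
```

View pics/w7.png

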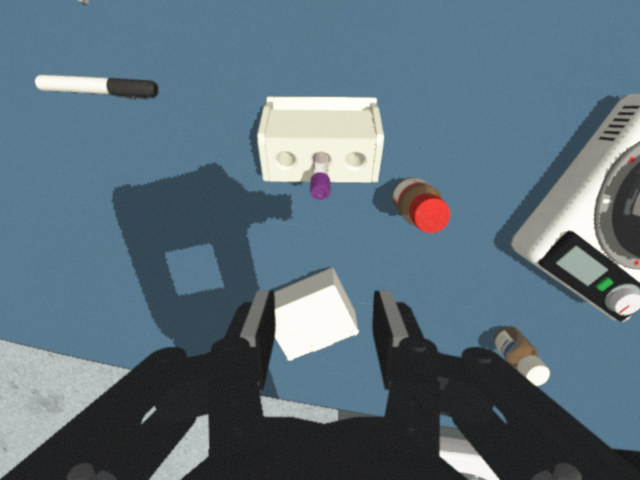

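Run:
```python
from h import *
from scipy.optimize import least_squares
m={k:(v if v.ndim else float(v)) for k,v in dict(np.load('pics/w7m.npz')).items()}
d=np.load('pics/w7_d.npy').astype(float); p=cv2.imread('pics/w7.png'); W=cloud('wrist',d,m)
F=W[140:178,268:378].reshape(-1,3); 
for th in (6,3,1.5):
    A=np.c_[F[:,:2],np.ones(len(F))]; s=np.linalg.lstsq(A,F[:,2],rcond=None)[0] if th<6 else s0 if 0 else np.linalg.lstsq(A,F[:,2],rcond=None)[0]
    F=F[abs(A@s-F[:,2])<th]
n=np.array([-s[0],-s[1],1]); n/=np.linalg.norm(n); print('normal',n,len(F),'lean',np.degrees(np.arccos(n[2])),'az',np.degrees(np.arctan2(n[1],n[0]))-180)
hsv=cv2.cvtColor(p,cv2.COLOR_BGR2HSV); k=(hsv[...,0]>120)&(hsv[...,0]<170)&(hsv[...,1]>60)&(abs(W[...,0]-488)<22)&(abs(W[...,1]-290)<20)&(W[...,2]<100)&(W[...,2]>60)
v,u=np.nonzero(k); print(u.min(),u.max(),v.min(),v.max(),k.sum())
P=W[k]
ax=np.array([-.5*np.cos(np.radians(13)),-.5*np.sin(np.radians(13)),.866])
for a in (n,):
    e1=np.cross(a,[0,0,1]);e1/=np.linalg.norm(e1);e2=np.cross(e1,a)
    t=P@a; print('along',np.percentile(t,[1,5,50,95,99]))
    q=P[t<np.percentile(t,97)-3]
    f=least_squares(lambda x:np.hypot(q@e1-x[0],q@e2-x[1])-8.2,[np.median(q@e1),np.median(q@e2)-5],loss='soft_l1'); print(f.x,np.abs(f.fun).mean())
    top=np.percentile(t,97)
    face=(F@a).mean(); print('face',face,'top-face',top-face)
    T=a*(top)+e1*f.x[0]+e2*f.x[1]; print('tube top',T,'centre',T-39.5*a,'grasp tcp',T-26*a, 'yaxis e1',e1)
```

```text
normal [-0.48872055 -0.10159918  0.86650437] 3008 lean 29.94506833760543 az -348.2561628696142
310 329 173 199 454
along [-205.91992345 -204.45367491 -193.40943654 -191.05534937 -190.56234967]
[184.48623179 506.18193031] 0.3849649494448322
face -229.46808621685128 top-face 38.5526341715543
tube top [485.18225404 289.2941892   87.24149577] centre [504.48671573 293.30735678  53.01457296] grasp tcp [497.88898831 291.93576786  64.71238203] yaxis e1 [-0.20353644  0.97906737  0.        ]
```

```bash
python3 -m pendant '[[50,0,0,-0.15,0.04,-0.2,-0.01],[50,0,0,-0.3,0.08,-0.4,-0.02],[50,0,0.01,-0.5,0.13,-0.6,-0.03],[50,-0.005,0.013,-0.7,0.17,-0.8,-0.04],[50,-0.005,0.013,-0.883,0.214,-0.975,-0.04],[50,-0.005,0.013,-0.883,0.214,-0.975,-0.04],[50,-0.005,0.013,-0.883,0.214,-0.975,-0.04],[50,-0.005,0.013,-0.883,0.214,-0.975,-0.04]]'
python3 - <<'E'
from h import *
from scipy.spatial.transform import Rotation as Ro
m=r.camera_model('wrist'); s=r.sense(); q=s['ee_rot']; Rm=Ro.from_quat(np.r_[q[1:],q[0]]).as_matrix(); print(s['tcp_pos'],Rm[:,0],Rm[:,1],s['q'],s['force'])
p,d=shot('wrist','w8')
W=cloud('wrist',d.astype(float),m); hsv=cv2.cvtColor(p,cv2.COLOR_RGB2HSV); k=(hsv[...,0]>120)&(hsv[...,0]<170)&(hsv[...,1]>60)&(abs(W[...,0]-488)<22)&(abs(W[...,1]-290)<20)&(W[...,2]<100)&(W[...,2]>60)
v,u=np.nonzero(k); print(u.min(),u.max(),v.min(),v.max(),W[k].mean(0))
E
```

```text
time: 11.87
tcp_pos: [466.0, 285.4, 128.6]
ee_rot: [0.049, 0.862, 0.088, -0.497]
force: [0.5, -0.0, 0.5]
width: 42.8
[466.01544933 285.4244362  128.59349187] [ 0.49098563  0.1029199  -0.86506682] [ 0.20079289 -0.9796303  -0.00258596] [ 0.53240065 -0.28214041  2.27677565 -0.26437864  0.66163703  2.07069132] [ 0.51857729 -0.01256852  0.46583937]
310 336 249 283 [489.00043544 290.04918519  85.37199433]
```

View pics/w8.png

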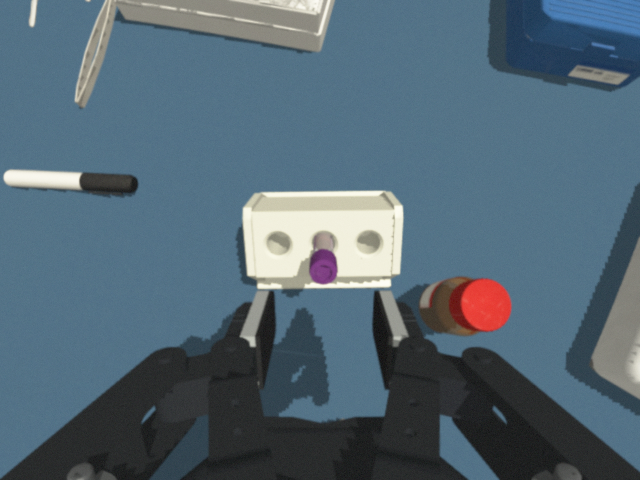

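```bash
python3 -m pendant '[[50,0.1,0.02,-0.178,0,0,0],[50,0.2,0.041,-0.355,0,0,0],[50,0.285,0.059,-0.506,0,0,0],[50,0.285,0.059,-0.506,0,0,0],[50,0.285,0.059,-0.506,0,0,0],[50,0.285,0.059,-0.506,0,0,0]]'
python3 - <<'E'
from h import *
p,d=shot('wrist','w9'); print(r.sense()['force'])
E
```

```text
time: 12.42
tcp_pos: [500.2, 292.8, 67.6]
ee_rot: [0.049, 0.862, 0.088, -0.496]
force: [0.5, -0.1, 0.6]
width: 42.9
[0.18830316 0.06544374 0.01343827]
```

View pics/w9.png

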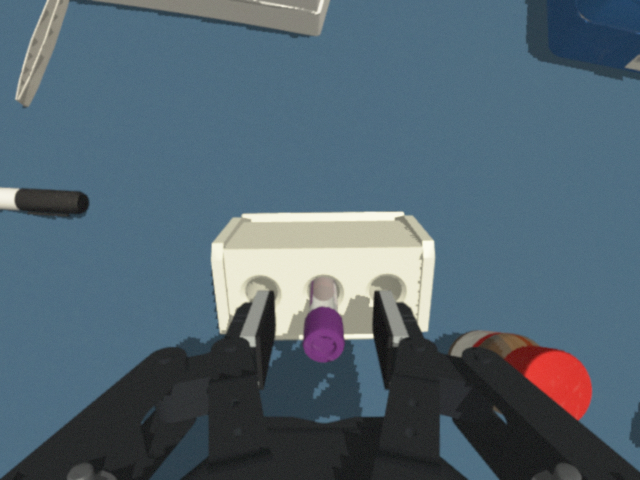

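Run:
```python
from h import *
from scipy.optimize import least_squares
from scipy.spatial.transform import Rotation as Ro
for i in range(3):
    s=r.sense(); m=r.camera_model('wrist'); p,d=r.grab_frame('wrist'); W=cloud('wrist',d.astype(float),m)
    q=s['ee_rot']; Rm=Ro.from_quat(np.r_[q[1:],q[0]]).as_matrix()
    hsv=cv2.cvtColor(p,cv2.COLOR_RGB2HSV); k=(hsv[...,0]>120)&(hsv[...,0]<170)&(hsv[...,1]>60)&(abs(W[...,0]-488)<22)&(abs(W[...,1]-290)<20)&(W[...,2]<100)&(W[...,2]>60)
    L=(W[k]-s['tcp_pos'])@Rm   # tool frame
    t=L[:,0]; top=np.percentile(t,3); Q=L[t>top+3]
    f=least_squares(lambda x:np.hypot(Q[:,1]-x[0],Q[:,2]-x[1])-8.2,[0,0],loss='soft_l1')
    print(np.round(s['tcp_pos'],1),'tube in tool: top x',round(top,1),'y,z',np.round(f.x,2),np.abs(f.fun).mean())
```

```text
[499.8 292.8  67.7] tube in tool: top x -24.3 y,z [0.36 3.3 ] 0.6573448708555149
[499.4 292.7  67.5] tube in tool: top x -24.4 y,z [0.35 2.77] 0.7696256195434187
[499.1 292.6  67.1] tube in tool: top x -24.5 y,z [0.28 2.23] 0.7405923514599018
```

```bash
python3 -m pendant '[[40,0,0,0,0,0,0],[0,0,0,0,0,0,0],[0,0,0,0,0,0,0],[0,0,0,0,0,0,0],[0,0,0,0,0,0,0],[0,0,0,0,0,0,0],[0,0,0,0,0,0,0]]'; python3 -m pendant '[[0,-0.08,-0.017,0.144,0,0,0],[0,-0.16,-0.034,0.289,0,0,0],[0,-0.244,-0.05,0.433,0,0,0],[0,-0.244,-0.05,0.433,0,0,0],[0,-0.244,-0.05,0.433,0,0,0]]'
python3 - <<'E'
from h import *
p,d=shot('wrist','w10'); print(r.sense()['force'])
E
```

```text
time: 13.2
tcp_pos: [498.2, 292.1, 65.3]
ee_rot: [0.05, 0.862, 0.088, -0.498]
force: [-4.2, -0.8, 5.3]
width: 14.5
time: 13.62
tcp_pos: [469.0, 286.2, 117.4]
ee_rot: [0.05, 0.862, 0.088, -0.497]
force: [-0.3, -0.4, -0.1]
width: 14.3
[ 0.19537784  0.84124058 -0.55173354]
```

View pics/w10.png

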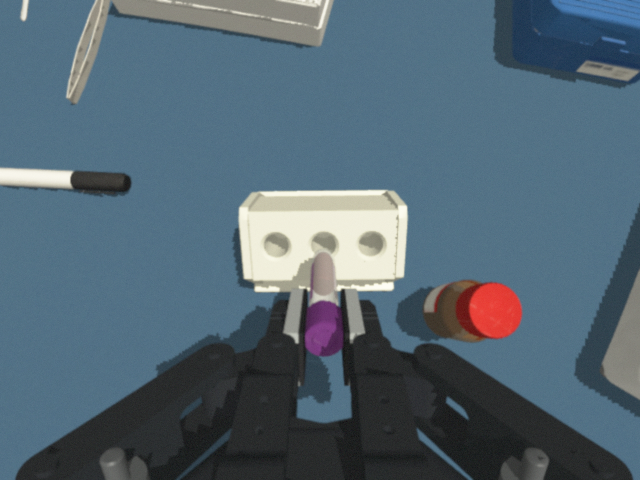

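```bash
python3 -m pendant '[[0,0,0,0.25,-0.04,0.2,0.01],[0,0,0,0.5,-0.08,0.4,0.02],[0,0,0,0.75,-0.13,0.6,0.03],[0,0,0,0.93,-0.17,0.8,0.04],[0,0,0,0.93,-0.214,0.975,0.04],[0,0,0,0.93,-0.214,0.975,0.04]]';  python3 -m pendant '[[0,0.07,-0.3,0,0,0,0],[0,0.14,-0.6,0,0,0,0],[0,0.21,-0.9,0,0,0,0],[0,0.21,-1,0,0,0,0]]'; python3 -m pendant '[[0,0.07,-0.3,0,0,0,0],[0,0.14,-0.6,0,0,0,0],[0,0.21,-0.9,0,0,0,0],[0,0.21,-1,0,0,0,0]]'; python3 -m pendant '[[0,0.1,-0.25,0,0,0,0],[0,0.2,-0.5,0,0,0,0],[0,0.22,-0.62,0,0,0,0],[0,0.22,-0.627,0,0,0,0],[0,0.22,-0.627,0,0,0,0],[0,0.22,-0.627,0,0,0,0],[0,0.22,-0.627,0,0,0,0]]'
python3 - <<'E'
from h import *
shot('side','s11');m=r.camera_model('wrist'); np.savez('pics/w11m.npz',**m)
p,d=shot('wrist','w11'); s=r.sense();print(s['force'],s['tcp_pos'],s['ee_rot'])
E
```

```text
time: 14.17
tcp_pos: [472.0, 286.3, 228.5]
ee_rot: [-0.078, -0.703, -0.078, 0.703]
force: [-0.5, -1.5, -1.4]
width: 14.4
time: 14.5
tcp_pos: [493.5, 162.2, 224.9]
ee_rot: [-0.079, -0.702, -0.077, 0.704]
force: [-0.1, 0.3, -1.3]
width: 14.2
time: 14.83
tcp_pos: [518.7, 42.4, 225.7]
ee_rot: [-0.078, -0.702, -0.077, 0.704]
force: [-0.2, 0.6, -0.3]
width: 14.5
time: 15.42
tcp_pos: [544.9, -28.1, 227.4]
ee_rot: [-0.079, -0.702, -0.08, 0.703]
force: [0.6, 1.2, -0.9]
width: 14.2
[-0.71107352 -0.75950592  0.02556912] [545.16369716 -28.26966977 227.95187735] [-0.07946824 -0.70257138 -0.07958682  0.70266933]
```

View pics/w11.png

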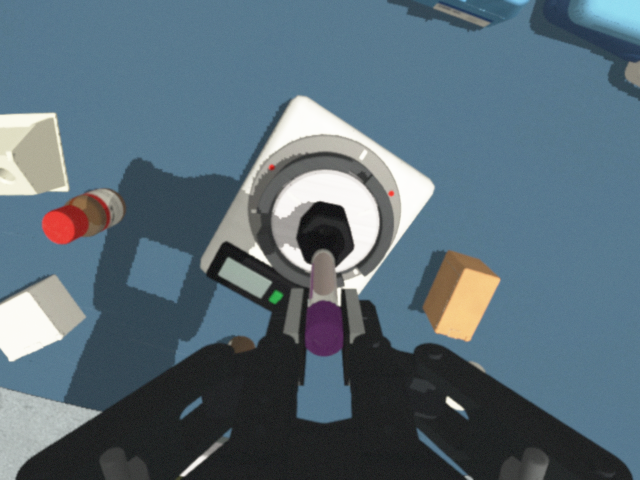

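View pics/s11.png

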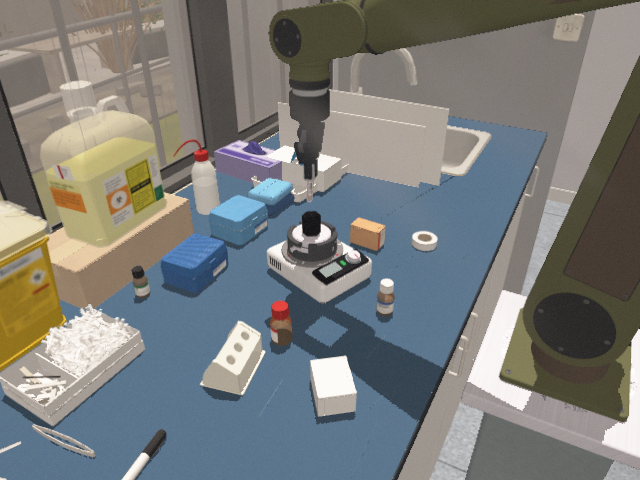

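```bash
cat > tube.py <<'E'
from h import *
from scipy.optimize import least_squares
def run(f):
    m={k:(v if v.ndim else float(v)) for k,v in dict(np.load(f'pics/{f}m.npz')).items()}
    d=np.load(f'pics/{f}_d.npy').astype(float); p=cv2.imread(f'pics/{f}.png'); W=cloud('wrist',d,m)
    c=np.array([545,-29.5]); R=np.hypot(W[...,0]-c[0],W[...,1]-c[1])
    P=W[(R<24)&(abs(W[...,2]-141)<2.5)]; hull=cv2.convexHull(P[:,:2].astype(np.float32)); 
    print('hubtop',len(P),np.median(P[:,2]),cv2.minEnclosingCircle(hull))
    Q=W[(R<43)&(R>20)&(abs(W[...,2]-100)<3)]; print('drum',cv2.minEnclosingCircle(Q[:,:2].astype(np.float32)))
    T=(R<20)&(W[...,2]>150)&(W[...,2]<300); v,u=np.nonzero(T); print(T.sum(),u.min(),u.max(),v.min(),v.max(),W[T][:,2].min(),W[T][:,2].max())
    s=T.copy(); s[:,:308]=0; s[:,340:]=0
    Z=W[s]; st=Z
    hsv=cv2.cvtColor(p,cv2.COLOR_BGR2HSV); pu=(hsv[...,0]>120)&(hsv[...,0]<170)&(hsv[...,1]>60)
    B=W[s&~pu]; S=W[s&pu]; print('body',len(B),np.percentile(B[:,2],[1,99]),'stopper',len(S),np.percentile(S[:,2],[1,97]))
    def res(x):
        o=[]
        for Y,rad in((B,6.4),(S[S[:,2]<np.percentile(S[:,2],90)-3],8.2)):
            z=(Y[:,2]-200)/50; o.append((np.hypot(Y[:,0]-x[0]-x[2]*z,Y[:,1]-x[1]-x[3]*z)-rad))
        return np.concatenate(o)
    f=least_squares(res,[545,-29.5,0,0],loss='soft_l1'); x=f.x; print('axis at z200',x[:2],'slope/50',x[2:],'end at z170',x[:2]-.6*x[2:],np.abs(f.fun).mean())
E
python3 -c "
from tube import *
run('w11')"
```

```text
hubtop 1381 141.8684605249562 ((545.6109619140625, -29.397308349609375), 19.923961639404297)
drum ((545.5240478515625, -29.47599983215332), 42.256568908691406)
9106 271 382 249 417 177.19834493688717 299.99222501471667
body 1303 [179.85881864 237.57889995] stopper 1652 [216.99530831 253.18320366]
axis at z200 [547.17384492 -27.75364808] slope/50 [-2.56136235 -1.0451888 ] end at z170 [548.71066233 -27.1265348 ] 0.3045400450840524
```

```bash
python3 -m pendant '[[0,0,0,-0.1,-0.04,0.098,0],[0,0,0,-0.2,-0.04,0.098,0],[0,0,0,-0.2,-0.04,0.098,0],[0,0,0,-0.2,-0.04,0.098,0],[0,0,0,-0.2,-0.04,0.098,0],[0,0,0,-0.2,-0.04,0.098,0]]'
python3 - <<'E'
from h import *
m=r.camera_model('wrist'); np.savez('pics/w12m.npz',**m)
p,d=shot('wrist','w12'); s=r.sense();print(s['force'],s['tcp_pos'],s['ee_rot'])
from tube import *
run('w12')
E
```

```text
time: 16.02
tcp_pos: [545.6, -29.4, 204.8]
ee_rot: [-0.084, -0.684, -0.074, 0.721]
force: [-0.2, -0.7, -0.5]
width: 14.3
[-0.01533508  0.13451228  0.44391637] [545.68834963 -29.46660669 204.95886608] [-0.08431715 -0.68411114 -0.0735087   0.72074894]
hubtop 1632 141.87270898078592 ((545.697265625, -29.21367645263672), 19.987930297851562)
drum ((545.6045532226562, -29.517852783203125), 42.218719482421875)
12358 274 372 249 479 154.22656505441986 296.08097500957035
body 3162 [158.83135166 294.77550524] stopper 1651 [192.31883236 230.17971796]
axis at z200 [558.40014677 -26.78199707] slope/50 [4.65355738 1.41592848] end at z170 [555.60801234 -27.63155416] 1.126952068902266
```

View pics/w12.png

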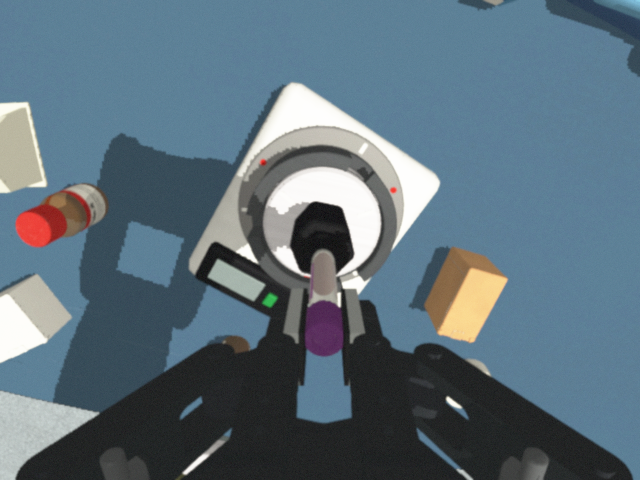

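Body fit got polluted by gripper points (z up to 294); I'll restrict it.

```bash
sed -i "s/B=W\[s&~pu\]/top=np.percentile(W[s\&pu][:,2],97); B=W[s\&~pu\&(W[...,2]<top-20)]/" tube.py; python3 -c "
from tube import *
run('w11');run('w12')"
```

```text
hubtop 1381 141.8684605249562 ((545.6109619140625, -29.397308349609375), 19.923961639404297)
drum ((545.5240478515625, -29.47599983215332), 42.256568908691406)
9106 271 382 249 417 177.19834493688717 299.99222501471667
body 1254 [179.72000105 232.81343066] stopper 1652 [216.99530831 253.18320366]
axis at z200 [547.16834603 -27.75456608] slope/50 [-2.58821201 -1.06060695] end at z170 [548.72127323 -27.11820191] 0.2829271894587664
hubtop 1632 141.87270898078592 ((545.697265625, -29.21367645263672), 19.987930297851562)
drum ((545.6045532226562, -29.517852783203125), 42.218719482421875)
12358 274 372 249 479 154.22656505441986 296.08097500957035
body 1250 [156.29377617 209.73193899] stopper 1651 [192.31883236 230.17971796]
axis at z200 [546.25960081 -29.62167699] slope/50 [-0.14180413  0.0335465 ] end at z170 [546.34468329 -29.64180489] 0.26511455779707405
```

```bash
python3 -m pendant '[[0,-0.005,0.001,-0.06,0,0,0],[0,-0.005,0.001,-0.13,0,0,0],[0,-0.005,0.001,-0.2,0,0,0],[0,-0.005,0.001,-0.27,0,0,0],[0,-0.005,0.001,-0.33,0,0,0],[0,-0.005,0.001,-0.37,0,0,0],[0,-0.005,0.001,-0.37,0,0,0]]'
```

```text
time: 16.65
tcp_pos: [543.8, -29.1, 157.8]
ee_rot: [-0.084, -0.682, -0.074, 0.722]
force: [-0.1, 0.2, -0.0]
width: 14.4
```

```bash
python3 -c "
from h import *
s=r.sense();print(s['tcp_pos'],s['force'],s['ft_torque'])"
```

```text
[543.84038668 -29.14845899 157.76060883] [-0.08724891  0.19244128 -0.02802061] [-0.01249851 -0.01352299 -0.02310579]
```

```bash
python3 -m pendant '[[0,0,0,-0.008,0,0,0],[0,0,0,-0.016,0,0,0],[0,0,0,-0.024,0,0,0],[0,0,0,-0.024,0,0,0]]'; python3 -m pendant '[[0,0,0,-0.008,0,0,0],[0,0,0,-0.014,0,0,0],[0,0,0,-0.014,0,0,0]]'
```

```text
time: 16.98
tcp_pos: [545.1, -29.3, 157.2]
ee_rot: [-0.084, -0.684, -0.074, 0.721]
force: [0.9, -0.2, -0.5]
width: 14.5
time: 17.23
tcp_pos: [545.3, -29.3, 156.1]
ee_rot: [-0.084, -0.684, -0.074, 0.721]
force: [-1.3, -0.0, 2.3]
width: 13.9
```

```bash
python3 -m pendant '[[0,0,0,-0.008,0,0,0],[0,0,0,-0.008,0,0,0],[0,0,0,-0.008,0,0,0]]'
python3 - <<'E'
from h import *
m=r.camera_model('wrist'); np.savez('pics/w13m.npz',**m)
p,d=shot('wrist','w13'); s=r.sense();print(s['force'],s['tcp_pos'])
W=cloud('wrist',d.astype(float),m); hsv=cv2.cvtColor(p,cv2.COLOR_RGB2HSV); pu=(hsv[...,0]>120)&(hsv[...,0]<170)&(hsv[...,1]>60)&(np.hypot(W[...,0]-545,W[...,1]+29)<14)
print('top z',np.percentile(W[pu][:,2],[50,90,97,99]),W[pu][:,:2].mean(0))
E
```

```text
time: 17.48
tcp_pos: [545.7, -29.3, 156.0]
ee_rot: [-0.084, -0.684, -0.074, 0.721]
force: [-1.5, 0.9, 6.0]
width: 14.5
[-1.29500006  1.2059166   6.58264403] [545.7002243  -29.24324958 155.97661066]
top z [179.15629965 180.96768602 181.48381215 183.38459439] [549.32395714 -28.65628374]
```

```bash
python3 -m pendant '[[10,0,0,0,0,0,0],[25,0,0,0,0,0,0],[45,0,0,0,0,0,0],[60,0,0,0,0,0,0],[60,0,0,0,0,0,0],[60,0,0,0,0,0,0],[60,0,0,0.12,0,0,0],[60,0,0,0.3,0,0,0],[60,0,0,0.6,0,0,0],[60,0,0,0.9,0,0,0],[60,0,0,1,0,0,0],[60,0,0,1,0,0,0],[60,0,0,1,0,0,0],[60,0,0,1,0,0,0]]'
python3 - <<'E'
from h import *
m=r.camera_model('wrist'); np.savez('pics/w14m.npz',**m)
p,d=shot('wrist','w14'); shot('side','s14'); 
W=cloud('wrist',d.astype(float),m); hsv=cv2.cvtColor(p,cv2.COLOR_RGB2HSV); pu=(hsv[...,0]>120)&(hsv[...,0]<170)&(hsv[...,1]>60)&(np.hypot(W[...,0]-545,W[...,1]+29)<25)
print('top z',np.percentile(W[pu][:,2],[50,90,97]))
t=W[pu]; t=t[t[:,2]>178]; print('top c',cv2.minEnclosingCircle(t[:,:2].astype(np.float32)))
c=np.array([544.2,-29.85]); R=np.hypot(W[...,0]-c[0],W[...,1]-c[1])
for lo,hi in ((25,40),(46.5,52)):
    P=W[(R>lo)&(R<hi)&(abs(W[...,2]-100)<6)]; print(lo,np.linalg.lstsq(np.c_[P[:,:2]-c,np.ones(len(P))],P[:,2],rcond=None)[0])
for n in ['bottle_red','white_carton','orange_carton','label_tape','tube_center','head_center']: print(n,[(np.round(q['centre']),round(q['conf'],2)) for q in r.landmark_of('side',n)][:2])
E
```

```text
time: 18.7
tcp_pos: [543.9, -29.2, 272.0]
ee_rot: [-0.084, -0.682, -0.074, 0.722]
force: [0.1, -0.6, -0.7]
width: 51.1
top z [179.37236738 181.16901016 181.67108195]
top c ((550.8436279296875, -20.307231903076172), 19.250247955322266)
25 [ 4.21531363e-04 -1.44344016e-03  1.00277020e+02]
46.5 [-2.28975715e-03 -2.20239203e-03  1.00246922e+02]
bottle_red [(array([489., 194.,  -1.]), 0.79)]
white_carton [(array([336., 268.,  -3.]), 0.55)]
orange_carton [(array([ 481., -184.,    3.]), 0.8)]
label_tape [(array([ 355., -248.,   -0.]), 0.86), (array([487., 195.,   3.]), 0.64)]
tube_center [(array([484., 198.,   2.]), 0.55), (array([545., -29., 140.]), 0.5)]
head_center [(array([548., -31., 102.]), 0.63), (array([541., -26., 144.]), 0.37)]
```

View pics/w14.png

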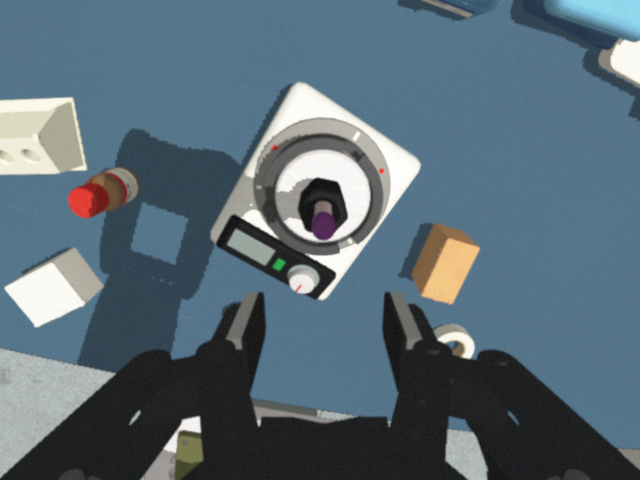

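View pics/s14.png

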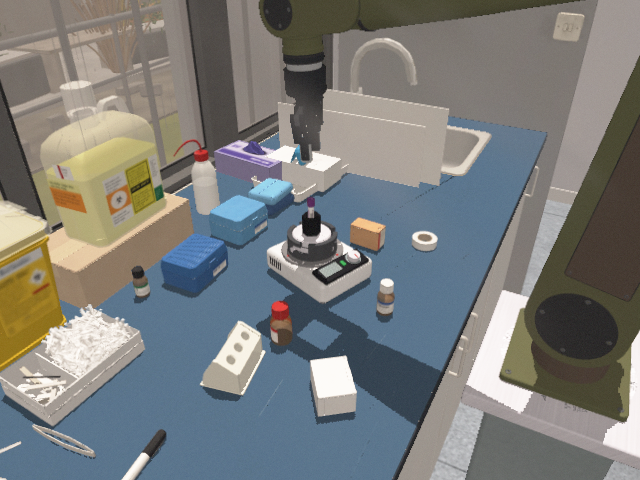

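```bash
python3 -c "
from h import *
print(r.sense()['joint_vel'].round(3)); print(r.sign_off())"
```

```text
[-0.    -0.005 -0.006 -0.001  0.001 -0.   ]
the job is handed in; nothing more can be done
None
```

The head is locked in the shaker ring and the purple-stoppered tube stands fully home in its bore. The gripper is clear above it, and I handed the job in at about 19 s of the 61 s.

**Head:** I gripped the hub, lowered the lugs into the three slots, twisted 40° clockwise and let them drop into the notches. The last depth picture puts the drum top at 100.3 mm and the ring rim at 100.2 mm. The head's tilt came out under 0.005 rad. When I last measured its position sideways, before fetching the tube, it was about 1.3 mm off the ring's axis.

**Tube:** I pulled it out along its 30° axis, corrected a lean of about 3° in the grip, and lowered it until the wrist felt about 6 N. After release its top read about 181.5 mm, against 181 mm expected when fully home.

**Bystanders:** All four read within about 4 mm of their starting positions, which is the detector's own accuracy.

**Checks that failed or disagreed:**
- A circle fit to the tube top after release was spoiled by stray pixels, so I did not use it. That leaves the tube's upright position resting on its height and the pictures.
- The network's best `tube_center` guess in the last side picture was wrong and landed on the bottle. Its second guess, at 545, -29, 140, fits a tube that is home.
- One tube fit before insertion had gripper points in it, and I redid it.

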